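Stow long kiln posts in the empty pockets of a flap-covered rack

TASK

Put the two long kiln posts away in the slanted rack, each pushed fully home in an empty pocket, lower end down, and let go. Only two of the six pockets are empty, and the sprung dust flaps hide which, so feel through the flaps: an empty pocket's flap gives way all the way, a full one's stops short. The posts are brittle: press gently, never drop or topple them, and leave the other things on the bench where they are.

Things in the scene. Friction and masses are not known exactly. Their poses are not given: they have to be found in the camera images.
- rack: Fixed wooden kiln-post rack, 190 (x) x 220 (y) x 102 mm tall, origin under its centre, z up, -x side to the robot. Six slanted pockets: front and back rows of three, 72 mm apart in y, 76 mm in x. Each runs down and away from the robot along (0.423, 0, -0.906) in this frame, 25 degrees from vertical: a post in it leans its top to the robot. Pocket floors are square to that axis.
- mouth0 (a point): centre of the mouth (level with the closed flap's top) of the front-row pocket at the rack's right (-y); its axes are the rack's. Every mouth is 55 (x) x 48 mm (y), 102 mm above the table; every pocket is 48 mm wide in y, 50 mm across the slant, 90 mm deep along its axis from this point to the floor.
- mouth1 (a point): centre of the mouth (level with the closed flap's top) of the front-row pocket at the rack's middle; its axes are the rack's. Every mouth is shut by a green 3 mm dust flap flush with the top, hinged on the robot-side (-x) edge; it opens down into the pocket through 65 degrees under about 1 to 3 N and springs shut.
- mouth2 (a point): centre of the mouth (level with the closed flap's top) of the front-row pocket at the rack's left (+y); its axes are the rack's. In a full pocket a hidden stub post (34 mm across, 70 mm long) lies under the flap: a push along the axis is stopped hard within 25 mm. In an empty one the flap yields fully.
- mouth3 (a point): centre of the mouth (level with the closed flap's top) of the back-row pocket at the rack's right (-y); its axes are the rack's. Every mouth is 55 (x) x 48 mm (y), 102 mm above the table; every pocket is 48 mm wide in y, 50 mm across the slant, 90 mm deep along its axis from this point to the floor.
- mouth4 (a point): centre of the mouth (level with the closed flap's top) of the back-row pocket at the rack's middle; its axes are the rack's. Every mouth is shut by a green 3 mm dust flap flush with the top, hinged on the robot-side (-x) edge; it opens down into the pocket through 65 degrees under about 1 to 3 N and springs shut.
- mouth5 (a point): centre of the mouth (level with the closed flap's top) of the back-row pocket at the rack's left (+y); its axes are the rack's. In a full pocket a hidden stub post (34 mm across, 70 mm long) lies under the flap: a push along the axis is stopped hard within 25 mm. In an empty one the flap yields fully.
- post_a: long white ceramic kiln post, plain cylinder 34 mm in diameter and 140 mm long, about 0.22 to 0.37 kg, standing upright on the table; origin at the centre of its lower end, z along its length to the upper end. Home in a pocket it stands about 45 to 55 mm out of the mouth, its origin 16 to 24 mm above the table
- post_b: long white ceramic kiln post, plain cylinder 34 mm in diameter and 140 mm long, about 0.22 to 0.37 kg, standing upright on the table; origin at the centre of its lower end, z along its length to the upper end. Home in a pocket it stands about 45 to 55 mm out of the mouth, its origin 16 to 24 mm above the table
- vase: bystander: blue-glazed closed vase, 110 mm across, 125 mm tall; origin under its middle
- glaze_bottle: bystander: white plastic bottle with blue cap, 64 mm across, 170 mm tall; origin under its middle
- oxide_jar: bystander: amber jar with black lid, 72 mm across, 85 mm tall; origin under its middle
- brush: bystander: glaze brush lying flat, 200 mm long; origin under its middle
- rib_spatula: bystander: dark wooden-handled spatula lying flat, 200 mm long; origin under its middle
- test_tile: bystander: terracotta test tile 90 x 60 x 12 mm lying flat; origin under its middle
Mind the look-alikes: they are no part of the job. Leave any blue or yellow look-alike of the post_a alone. What is shaped like the post_b but orange is not meant.

How it is judged (in metres and radians):
On the way:
1. one long post is fully home in an empty pocket (((z of post_a in the frame of rack below 0.035 m and x of post_a in the frame of rack between -0.06 and 0.095 m and y of post_a in the frame of rack between -0.1 and 0.1 m and angle between post_a's own z axis and vertical between 0.26 and 0.61 rad) or (z of post_b in the frame of rack below 0.035 m and x of post_b in the frame of rack between -0.06 and 0.095 m and y of post_b in the frame of rack between -0.1 and 0.1 m and angle between post_b's own z axis and vertical between 0.26 and 0.61 rad))), for 0.2 s.
At the end, for the whole second after the job is handed in: Both long posts are inside the rack's pockets with their lower ends down and within about 15 mm of the pocket floor (origin below 35 mm over the table, within the rack's pocket area), leaning 15 to 35 degrees, at rest (under 30 mm/s) and released (z of each of post_a, post_b in the frame of rack below 0.035 m and x of post_a in the frame of rack between -0.06 and 0.095 m and y of post_a in the frame of rack between -0.1 and 0.1 m and angle between post_a's own z axis and vertical between 0.26 and 0.61 rad and x of post_b in the frame of rack between -0.06 and 0.095 m and y of post_b in the frame of rack between -0.1 and 0.1 m and angle between post_b's own z axis and vertical between 0.26 and 0.61 rad and linear speed of each of post_a, post_b below 0.03 m/s); the robot touches nothing.
It fails at once if a post or the gripper pressed or knocked against the rack with more than 90 N (contact force between any of post_a, post_b, the fingers, the arm and rack above 90 N).
It fails at once if a long post dropped or toppled (over 0.5 m/s while not in the fingers) ((linear speed of post_a above 0.5 m/s and contact force between the fingers and post_a below 0.1 N) or (linear speed of post_b above 0.5 m/s and contact force between the fingers and post_b below 0.1 N)).
It fails at once if a bystander moved by more than 30 mm (distance of any of vase, glaze_bottle, oxide_jar, brush, rib_spatula, test_tile from where it was at the start of the episode above 0.03 m).
It also fails if it takes over 67 s, if anything falls off the work surface, if the arm or the gripper's body presses on something with over 40 N, if the wrist force passes 120 N, or if a joint passes its speed limit or range.

ROBOT

A 6-joint arm with a two-finger parallel gripper is mounted at the origin on the work surface. World frame = base frame: x ahead of the robot, y to its left, z up, the work surface at z = 0. Lengths are in mm, angles in rad, forces in N, time in s.
With the tool pointing down it reaches from about 350 to 975 mm from the base axis. Payload 7.1 kg.
Tool frame: the origin (TCP) lies midway between the tips of the shut fingers; the grasp point (between the pads) lies 19 mm behind it; z points along the fingers, y is the line along which they close (so a half turn about z gives the same grasp; the last joint's range is limited). The gripper opens to 88 mm and grips with 3 to 60 N. Pads are 20 mm wide; open, the fingers measure 115 mm over their backs; the gripper's body (75 mm by 178 mm) begins 61 mm behind the grasp point.
Start: joints at [-1.256, 0.423, 1.63, -0, 1.089, -0.019], TCP at [204.789, -590.48, 222.675] pointing down, gripper open.
Joint ranges: [-3, 3], [-0.9, 2.11], [0.09, 2.58], [-1.31, 4.45], [0.11, 2.69], [-2.54, 2.54]. Speed limits (rad/s): [2.39, 2.39, 3.01, 3.14, 3.14, 3.14].

INTERFACE

Orientations are given as a rotation vector (axis times angle).
In Python, from workcell import ctrl gives the robot as it stands.
- The arm moves only by the shell command python3 -m inch 'ROWS' [OPENING]. ROWS is JSON, a list of rows, each an object with "xyz": the shift along the tool's x, y, z in mm, a list of three; "rot": the turn, a rotation vector about the tool's x, y, z in rad, a list of three. In form: [{"xyz": [dx, dy, dz], "rot": [ax, ay, az]}, ...]. A call has 1 to 12 rows; each row is the pose to reach, as a shift and turn from the pose commanded when the call began, along the tool's axes at that moment; what a row does not reach only later rows make up. A row lasts 1/12 s, in which the tool goes at most 41.7 mm and 7.16 degrees, less where a joint would pass 70% of its speed; a pose out of reach is approached as far as the arm can. A call with a gripper value outside its range is refused whole. OPENING is the closure in counts, from 0 (fully open) to 255 (shut), set as the call begins (- or left out, the last holds). The fingers move at their own pace and stop on an object; the grip force is fixed at half the most. Time passes only in rows, so rows that repeat a pose let the fingers close. It gives the time, the measured TCP pose, the force, the opening and the grip force at its end, in the units of the state.
- ctrl.get_obs(): the state, without advancing time (a new reading comes with each control period).
- ctrl.get_image(name): name is "scene" or "top" or "wrist"; returns the picture (400x640x3 uint8, red, green, blue); there is no depth.
- ctrl.camera_model(name): a dict with "fx", "fy", "cx", "cy" (pixels), "k1" (the pictures are not rectified: a ray, as slopes to the right and down, at radius r is drawn at 1 + k1 r^2 times it, then the intrinsics apply), "position" and "attitude" of the camera in the world. Camera axes: x right, y up, looking along -z (the intrinsics and any distortion apply to the point x, -y, -z); pixel columns grow to the right and rows downward; lengths in mm; the calibration is good to about 2 mm. A picture is of the moment at which its call begins: read the wrist's pose just before it. camera_model takes no time and is no camera call; for the wrist camera it gives the pose at the moment of the call.
- ctrl.close_job(): hands the job in; it is judged then, once.
The state is a dict: "t": time; "qpos": joint angles; "qvel": joint speeds; "joint_torque": joint torques, N m; "ee_pos": TCP position; "orientation": TCP orientation; "ft_force": force on the tool from outside, world axes, zero at the start; "moment": the same for the moment, N m; "width": finger opening in mm; "grasp_force": force on a finger pad.
Only numpy, scipy, OpenCV 4.12 (cv2) and the standard library are available. Lean on these libraries where they do the work, as an engineer would, in place of code of your own. Each camera call takes 0.05 s, during which the arm holds its last target. There are 200 camera calls.

## Working session

There is one attempt and no reset: what is moved stays moved. The work goes in short steps, Python scripts to look and compute and a shell command to move; the robot and the scene stay as the last step left them, time stands still between calls to the robot, and variables do not carry over. Pictures are saved under pics/ and viewed, at most 10 in all, crops included, and the job is handed in when it is done.

```bash
mkdir -p pics; ls
python3 - <<'E'
from workcell import ctrl
import cv2,numpy as np
print(ctrl.get_obs())
ims=[]
for n in("scene","top"):
    im=ctrl.get_image(n);cv2.imwrite(f"pics/{n}0.png",im[:,:,::-1]);print(n,ctrl.camera_model(n))
E
```

```text
pics
{'t': 0.0, 'qpos': array([-1.25598517e+00,  4.23833318e-01,  1.63066597e+00, -2.02678077e-05,
        1.08859538e+00, -1.89997779e-02]), 'qvel': array([-0.00105101,  0.00114304, -0.0011289 , -0.00034309, -0.0012966 ,
        0.00349609]), 'joint_torque': array([ 3.15843885e-03, -5.44624865e+01, -2.73669505e+01,  6.44207094e-02,
        2.28345551e-02, -1.31642605e-04]), 'ee_pos': array([ 204.62971839, -589.97720851,  221.91583185]), 'orientation': array([-3.09647094e+00, -5.21686081e-01,  3.75402283e-04]), 'ft_force': array([0.3020922 , 0.23912757, 0.25934725]), 'moment': array([-0.01089555, -0.00872423, -0.03373888]), 'grasp_force': 0.0, 'width': 87.9889161617267}
scene {'fx': 380.04506360928593, 'fy': 380.04506360928593, 'cx': 321.78131877582626, 'cy': 199.8850266883365, 'k1': -0.06281327765737722, 'position': array([1187.85300664,  367.82166375,  905.57917785]), 'attitude': array([0.43681705, 0.73294449, 1.97693131])}
top {'fx': 400.95846921517574, 'fy': 400.95846921517574, 'cx': 316.74203911092746, 'cy': 203.36521182718465, 'k1': -0.011407962036293138, 'position': array([ 450.36844636,   15.4354266 , 1138.23761407]), 'attitude': array([ 0.09914681, -0.06428916, -1.58604856])}
```

View pics/scene0.png

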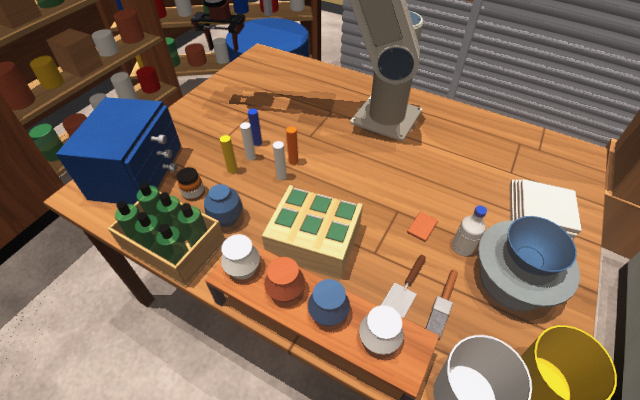

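View pics/top0.png

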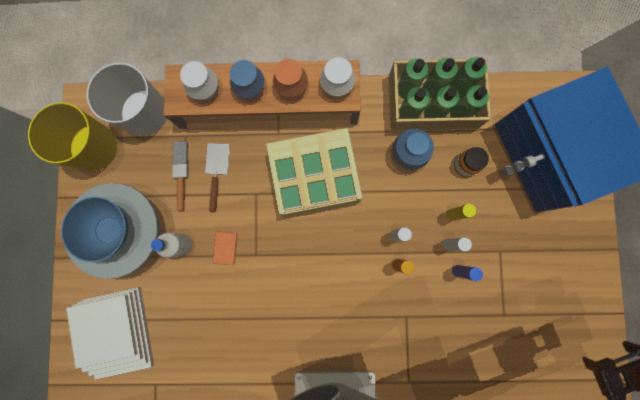

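The top view shows the white posts with tops near (404,235) and (464,244). Orange (405,267), yellow (468,211) and blue (475,274) look-alikes stand beside them. The rack with six green flaps is around (314,172). Now I'll measure them.

```bash
cat > h.py <<'E'
import numpy as np,cv2
from scipy.spatial.transform import Rotation as R
def ray(cm,u,v):
    p=np.array([(u-cm['cx'])/cm['fx'],(v-cm['cy'])/cm['fy']]);s=p.copy()
    for _ in range(10): s=p/(1+cm['k1']*(s@s))
    return R.from_rotvec(cm['attitude']).apply([s[0],-s[1],-1])
def cast(cm,u,v,z):
    d=ray(cm,u,v);o=cm['position'];return o+d*(z-o[2])/d[2]
def proj(cm,P):
    c=R.from_rotvec(cm['attitude']).inv().apply(np.asarray(P,float)-cm['position']);s=np.array([c[0],-c[1]])/-c[2]
    s=s*(1+cm['k1']*(s@s));return np.array([cm['fx']*s[0]+cm['cx'],cm['fy']*s[1]+cm['cy']])
def blobs(mask,amin):
    n,l,st,c=cv2.connectedComponentsWithStats(mask.astype(np.uint8))
    return [(c[i],st[i]) for i in range(1,n) if st[i,4]>=amin]
E
python3 - <<'E'
from workcell import ctrl
from h import *
cm=ctrl.camera_model("top");im=cv2.imread("pics/top0.png");hsv=cv2.cvtColor(im,cv2.COLOR_BGR2HSV)
H,S,V=[hsv[...,i].astype(int) for i in range(3)]
g=(H>60)&(H<90)&(S>70)&(V>50); g[:,:260]=0;g[:,365:]=0;g[:125]=0;g[220:]=0
P=[]
for c,s in blobs(g,100):
    p=cast(cm,*c,102);P.append(p[:2]);print('flap',c.round(1),s[2:],p.round(1))
P=np.array(P);print('mean',P.mean(0))
d=np.linalg.norm(P[:,None]-P[None],axis=2);print(d.round())
for nm,lo,hi in(('yellow',24,34),('orange',8,18),('blue',112,128)):
    m=(H>=lo)&(H<=hi)&(S>200)&(V>120); m[:,:370]=0;m[:,500:]=0;m[:195]=0;m[290:]=0
    for c,s in blobs(m,20): print(nm,c.round(1),s,cast(cm,*c,140).round(1))
w=(S<60)&(V>100); w[:,:370]=0;w[:,500:]=0;w[:195]=0;w[290:]=0
for c,s in blobs(w,30): print('white',c.round(1),s,cast(cm,*c,140).round(1))
for c in[(404,235),(464,244),(468,211),(405,267),(475,274)]: print(c,cast(cm,*c,140).round(1))
cs=ctrl.camera_model("scene")
for c in[(246,125),(279,145)]: print('scene',c,cast(cs,*c,140).round(1))
E
python3 - <<'E'
import cv2
im=cv2.imread("pics/top0.png")
cv2.imwrite("pics/crop.png",cv2.resize(im[120:290,260:500],None,fx=3.3,fy=3.3,interpolation=cv2.INTER_CUBIC))
E
```

```text
flap [339. 158.] [ 19  21 285] [677.3 -22.9 102. ]
flap [312.  163.2] [ 19  21 293] [664.8  48.3 102. ]
flap [285.1 168.6] [ 19  20 287] [652.  119.2 102. ]
flap [344.6 186.2] [ 19  21 296] [602.3 -35.8 102. ]
flap [317.5 191.5] [ 18  21 295] [589.6  35.2 102. ]
flap [290.3 196.6] [ 18  21 294] [577.5 106.1 102. ]
mean [627.24375891  41.67061919]
[[  0.  72. 144.  76. 105. 163.]
 [ 72.   0.  72. 105.  76. 105.]
 [144.  72.   0. 163. 105.  76.]
 [ 76. 105. 163.   0.  72. 144.]
 [105.  76. 105.  72.   0.  72.]
 [163. 105.  76. 144.  72.   0.]]
white [404.  233.8] [397 227  15  14 168] [ 475.1 -178.   140. ]
white [464.  243.9] [457 237  15  15 170] [ 447.7 -324.1  140. ]
(404, 235) [ 472.  -177.8  140. ]
(464, 244) [ 447.5 -324.1  140. ]
(468, 211) [ 528.7 -338.3  140. ]
(405, 267) [ 393.8 -177.3  140. ]
(475, 274) [ 374.2 -347.   140. ]
scene (246, 125) [ 448.9 -319.1  140. ]
scene (279, 145) [ 478.7 -172.1  140. ]
```

View pics/crop.png

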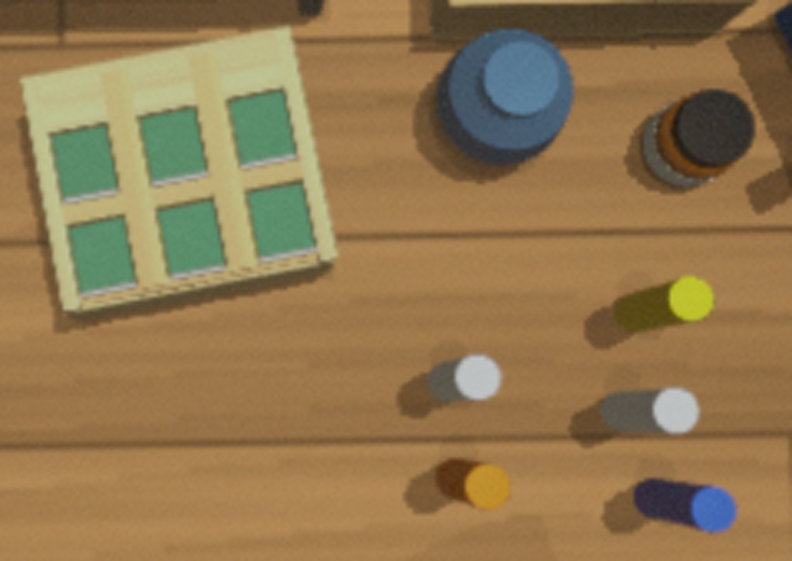

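The posts are at about (475,-178) and (448,-324). The flap spacings of 72/76 mm match the spec exactly, and the rack yaw is 9.8°. I'll probe the flaps first with shut fingers tilted along the pocket axis.

```bash
cat > rel.py <<'E'
import sys
from workcell import ctrl
from h import *
M=[[602.3,-35.8],[589.6,35.2],[577.5,106.1],[677.3,-22.9],[664.8,48.3],[652,119.2]]
YAW=np.arctan2(12.9,75.0); ex=np.array([np.cos(YAW),np.sin(YAW),0]); ey=np.array([-ex[1],ex[0],0])
ax=.423*ex-np.array([0,0,.906])
RT=R.from_matrix(np.c_[np.cross(-ey,ax),-ey,ax]); RD=R.from_matrix(np.c_[ex,-ey,[0,0,-1]])
def mouth(i,d): return np.r_[M[i],102]+d*ax   # d>0: inside
def rel(p,Rt):
    o=ctrl.get_obs();R0=R.from_rotvec(o['orientation'])
    print('t',round(o['t'],2),'pos',o['ee_pos'].round(1),'xyz',R0.inv().apply(np.array(p)-o['ee_pos']).round(1),'rot',(R0.inv()*Rt).as_rotvec().round(4),'|F|',o['ft_force'].round(1))
E
cat > m.py <<'E'
from rel import *
# m.py mouth i d | down x y z
a=sys.argv
if a[1]=='mouth': rel(mouth(int(a[2]),float(a[3])),RT)
else: rel([float(v) for v in a[2:5]],RD)
E
python3 m.py mouth 0 -30
```

```text
t 0.1 pos [ 204.6 -590.   222. ] xyz [ 544.8 -395.3   93.4] rot [-0.037   0.4359  0.1605] |F| [ 0.5 -0.3 -0. ]
```

```bash
python3 -m inch '[{"xyz":[35,-25,0],"rot":[0,0,0]},{"xyz":[70,-50,0],"rot":[0,0.05,0.02]},{"xyz":[105,-75,0],"rot":[0,0.1,0.04]},{"xyz":[140,-100,0],"rot":[0,0.15,0.06]},{"xyz":[175,-125,0],"rot":[-0.02,0.2,0.08]},{"xyz":[210,-150,0],"rot":[-0.02,0.25,0.1]},{"xyz":[245,-175,0],"rot":[-0.03,0.3,0.12]},{"xyz":[280,-200,0],"rot":[-0.03,0.35,0.14]},{"xyz":[315,-225,0],"rot":[-0.03,0.4,0.15]},{"xyz":[350,-250,0],"rot":[-0.037,0.436,0.16]},{"xyz":[385,-275,0],"rot":[-0.037,0.436,0.16]},{"xyz":[420,-300,0],"rot":[-0.037,0.436,0.16]}]' 255; python3 m.py mouth 0 -15
```

```text
t: 1.1
ee_pos: [494.0, -180.9, 222.4]
orientation: [-3.021, -0.257, -0.671]
ft_force: [0.6, -1.4, 0.2]
width: 11.2
grasp_force: 0.0
t 1.1 pos [ 494.  -180.9  222.4] xyz [  68.  -124.8  149.5] rot [ 0.001  -0.0002 -0.0005] |F| [ 0.6 -1.4  0.2]
```

```bash
python3 -m inch '[{"xyz":[14,-25,30],"rot":[0,0,0]},{"xyz":[28,-50,60],"rot":[0,0,0]},{"xyz":[41,-75,90],"rot":[0,0,0]},{"xyz":[55,-100,120],"rot":[0,0,0]},{"xyz":[62,-115,138],"rot":[0,0,0]},{"xyz":[68,-125,149],"rot":[0,0,0]},{"xyz":[68,-125,149],"rot":[0,0,0]},{"xyz":[68,-125,149],"rot":[0,0,0]}]'; python3 m.py mouth 0 0
python3 -c "
from workcell import ctrl;import cv2;cv2.imwrite('pics/s1.png',ctrl.get_image('scene')[140:290,200:400,::-1].repeat(4,0).repeat(4,1))"
```

```text
t: 1.77
ee_pos: [595.2, -37.7, 115.5]
orientation: [-3.021, -0.262, -0.669]
ft_force: [0.2, -0.9, 0.0]
width: 0.5
grasp_force: 0.0
t 1.77 pos [595.2 -37.7 115.5] xyz [ 0.9 -0.6 15.3] rot [-0.0001  0.0012  0.0025] |F| [ 0.2 -0.9  0. ]
```

View pics/s1.png

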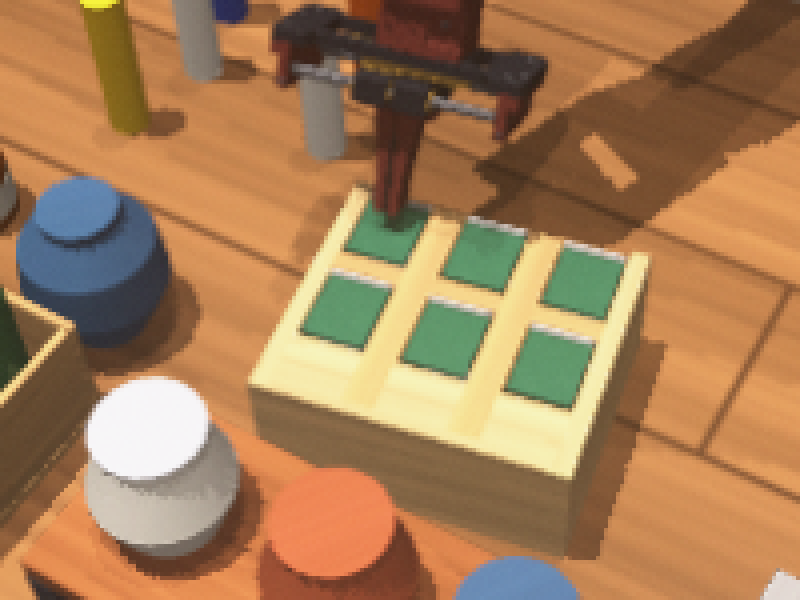

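The crop shows the shut fingertips just above the mouth0 flap at (392,215), so the alignment is good. I'll start probing.

```bash
python3 -m inch '[{"xyz":[1,0,8],"rot":[0,0,0]},{"xyz":[1,0,14],"rot":[0,0,0]},{"xyz":[1,0,20],"rot":[0,0,0]},{"xyz":[1,0,26],"rot":[0,0,0]},{"xyz":[1,0,28],"rot":[0,0,0]}]'; python3 -m inch '[{"xyz":[0,0,2],"rot":[0,0,0]},{"xyz":[0,0,4],"rot":[0,0,0]},{"xyz":[0,0,6],"rot":[0,0,0]},{"xyz":[0,0,8],"rot":[0,0,0]}]'; python3 m.py mouth 0 0
```

```text
t: 2.23
ee_pos: [613.5, -38.1, 96.6]
orientation: [-3.021, -0.257, -0.691]
ft_force: [-17.3, -1.6, 54.6]
width: 0.7
grasp_force: 23.6
t: 2.57
ee_pos: [620.5, -38.1, 93.9]
orientation: [-3.02, -0.256, -0.705]
ft_force: [-19.2, 1.4, 75.5]
width: 0.3
grasp_force: 33.4
t 2.57 pos [620.5 -38.1  93.9] xyz [-12.2  -5.3 -15.1] rot [ 0.0093 -0.0212  0.0009] |F| [-19.2   1.4  75.5]
```

Mouth0 is full: 75 N at only 9 mm. I'll back off, move to mouth1 and press less.

```bash
python3 -m inch '[{"xyz":[0,0,-15],"rot":[0,0,0]},{"xyz":[0,0,-30],"rot":[0,0,0]},{"xyz":[0,0,-34],"rot":[0,0,0]},{"xyz":[0,-36,-34],"rot":[0,0,0]},{"xyz":[0,-72,-34],"rot":[0,0,0]},{"xyz":[0,-72,-34],"rot":[0,0,0]}]'; python3 m.py mouth 1 0;  python3 -m inch '[{"xyz":[0,0,8],"rot":[0,0,0]},{"xyz":[0,0,14],"rot":[0,0,0]},{"xyz":[0,0,18],"rot":[0,0,0]},{"xyz":[0,0,22],"rot":[0,0,0]},{"xyz":[0,0,25],"rot":[0,0,0]}]'; python3 m.py mouth 1 0
```

```text
t: 3.07
ee_pos: [583.4, 36.3, 114.0]
orientation: [-3.02, -0.261, -0.668]
ft_force: [-1.1, 1.1, -0.4]
width: 0.7
grasp_force: 0.0
t 3.07 pos [583.4  36.3 114. ] xyz [ 0.3  2.1 13.4] rot [-0.001   0.0017  0.0015] |F| [-1.1  1.1 -0.4]
t: 3.48
ee_pos: [595.9, 33.6, 91.2]
orientation: [-3.022, -0.257, -0.67]
ft_force: [-0.1, -0.5, 0.8]
width: 0.3
grasp_force: 0.4
t 3.48 pos [595.9  33.6  91.2] xyz [ -0.8  -2.6 -12.3] rot [ 0.0017  0.0003 -0.0003] |F| [-0.1 -0.5  0.8]
```

```bash
python3 -m inch '[{"xyz":[0,0,3],"rot":[0,0,0]},{"xyz":[0,0,6],"rot":[0,0,0]},{"xyz":[0,0,8],"rot":[0,0,0]},{"xyz":[0,0,8],"rot":[0,0,0]}]'; python3 m.py mouth 1 0
```

```text
t: 3.82
ee_pos: [599.0, 35.0, 84.6]
orientation: [-3.022, -0.259, -0.671]
ft_force: [1.3, -1.1, 0.4]
width: 0.4
grasp_force: 0.3
t 3.82 pos [599.   35.   84.6] xyz [ -1.   -1.7 -19.7] rot [ 0.0012 -0.0002  0.0008] |F| [ 1.3 -1.1  0.4]
```

```bash
python3 -m inch '[{"xyz":[0,0,3],"rot":[0,0,0]},{"xyz":[0,0,6],"rot":[0,0,0]},{"xyz":[0,0,9],"rot":[0,0,0]},{"xyz":[0,0,12],"rot":[0,0,0]},{"xyz":[0,0,12],"rot":[0,0,0]}]'; python3 m.py mouth 1 0
```

```text
t: 4.23
ee_pos: [603.9, 36.2, 73.5]
orientation: [-3.022, -0.259, -0.67]
ft_force: [1.3, 1.0, 0.8]
width: 0.2
grasp_force: 0.3
t 4.23 pos [603.9  36.2  73.5] xyz [ -0.9  -1.5 -31.9] rot [0.0009 0.0002 0.0011] |F| [1.3 1.  0.8]
```

Mouth1 is empty: free travel to 32 mm. Next is mouth2.

```bash
python3 -m inch '[{"xyz":[0,0,-25],"rot":[0,0,0]},{"xyz":[0,0,-46],"rot":[0,0,0]},{"xyz":[0,-36,-46],"rot":[0,0,0]},{"xyz":[0,-72,-46],"rot":[0,0,0]},{"xyz":[0,-72,-46],"rot":[0,0,0]},{"xyz":[0,-72,-36],"rot":[0,0,0]},{"xyz":[0,-72,-28],"rot":[0,0,0]},{"xyz":[0,-72,-24],"rot":[0,0,0]},{"xyz":[0,-72,-20],"rot":[0,0,0]},{"xyz":[0,-72,-20],"rot":[0,0,0]}]'; python3 m.py mouth 2 0
```

```text
t: 5.07
ee_pos: [589.0, 105.7, 96.5]
orientation: [-3.016, -0.257, -0.691]
ft_force: [-8.1, 2.2, 37.3]
width: 0.3
grasp_force: 16.5
t 5.07 pos [589.  105.7  96.5] xyz [-7.7 -2.4 -9.8] rot [ 0.0016 -0.0135  0.0002] |F| [-8.1  2.2 37.3]
```

Mouth2 is full at 37 N. Next is mouth5, in the row behind.

```bash
python3 -m inch '[{"xyz":[0,0,-15],"rot":[0,0,0]},{"xyz":[0,0,-28],"rot":[0,0,0]},{"xyz":[34,0,-12],"rot":[0,0,0]},{"xyz":[69,0,4],"rot":[0,0,0]},{"xyz":[69,0,4],"rot":[0,0,0]},{"xyz":[69,0,14],"rot":[0,0,0]},{"xyz":[69,0,21],"rot":[0,0,0]},{"xyz":[69,0,26],"rot":[0,0,0]},{"xyz":[69,0,30],"rot":[0,0,0]},{"xyz":[69,0,30],"rot":[0,0,0]}]'; python3 m.py mouth 5 0
```

```text
t: 5.9
ee_pos: [656.5, 118.1, 92.4]
orientation: [-3.022, -0.259, -0.668]
ft_force: [0.7, 0.6, 0.8]
width: 0.6
grasp_force: 0.4
t 5.9 pos [656.5 118.1  92.4] xyz [  0.1  -1.9 -10.5] rot [0.0011 0.0019 0.0009] |F| [0.7 0.6 0.8]
```

```bash
python3 -m inch '[{"xyz":[0,0,2],"rot":[0,0,0]},{"xyz":[0,0,5],"rot":[0,0,0]},{"xyz":[0,0,7],"rot":[0,0,0]},{"xyz":[0,0,7],"rot":[0,0,0]}]'; python3 m.py mouth 5 0
```

```text
t: 6.23
ee_pos: [660.3, 119.0, 87.6]
orientation: [-3.021, -0.259, -0.671]
ft_force: [0.5, -0.8, 0.2]
width: 0.2
grasp_force: 0.3
t 6.23 pos [660.3 119.   87.6] xyz [ -1.3  -1.6 -16.5] rot [ 0.001  -0.0003  0.0012] |F| [ 0.5 -0.8  0.2]
```

```bash
python3 -m inch '[{"xyz":[0,0,3],"rot":[0,0,0]},{"xyz":[0,0,6],"rot":[0,0,0]},{"xyz":[0,0,10],"rot":[0,0,0]},{"xyz":[0,0,14],"rot":[0,0,0]},{"xyz":[0,0,14],"rot":[0,0,0]}]'; python3 m.py mouth 5 0
```

```text
t: 6.65
ee_pos: [666.1, 119.9, 74.1]
orientation: [-3.022, -0.259, -0.67]
ft_force: [0.3, 1.1, -0.1]
width: 0.4
grasp_force: 0.3
t 6.65 pos [666.1 119.9  74.1] xyz [ -0.9  -1.7 -31.2] rot [0.001  0.0006 0.0012] |F| [ 0.3  1.1 -0.1]
```

Pockets 1 and 5 are empty. I'll retreat and head for post A.

```bash
python3 -m inch '[{"xyz":[0,0,-30],"rot":[0,0,0]},{"xyz":[0,0,-70],"rot":[0,0,0]},{"xyz":[0,0,-110],"rot":[0,0,0]},{"xyz":[0,0,-140],"rot":[0,0,0]}]' 0; python3 m.py down 475 -178 185
```

```text
t: 6.98
ee_pos: [606.8, 109.8, 203.6]
orientation: [-3.021, -0.259, -0.671]
ft_force: [0.2, -0.7, -0.9]
width: 23.7
grasp_force: 0.0
t 6.98 pos [606.8 109.8 203.6] xyz [-170.   261.2  -58.5] rot [ 0.0013 -0.4371  0.0009] |F| [ 0.2 -0.7 -0.9]
```

```bash
python3 -m inch '[{"xyz":[-17,26,-6],"rot":[0,-0.05,0]},{"xyz":[-34,52,-12],"rot":[0,-0.1,0]},{"xyz":[-51,78,-18],"rot":[0,-0.15,0]},{"xyz":[-68,104,-24],"rot":[0,-0.2,0]},{"xyz":[-85,130,-30],"rot":[0,-0.25,0]},{"xyz":[-102,156,-36],"rot":[0,-0.3,0]},{"xyz":[-119,182,-42],"rot":[0,-0.35,0]},{"xyz":[-136,208,-48],"rot":[0,-0.4,0]},{"xyz":[-153,234,-54],"rot":[0,-0.437,0]},{"xyz":[-170,260,-59],"rot":[0,-0.437,0]},{"xyz":[-170,260,-59],"rot":[0,-0.437,0]},{"xyz":[-170,260,-59],"rot":[0,-0.437,0]}]' 0; python3 m.py down 475 -178 97
python3 - <<'E'
from workcell import ctrl
from h import *
cm=ctrl.camera_model("wrist");im=ctrl.get_image("wrist");cv2.imwrite("pics/w1.png",im[:,:,::-1])
print(proj(cm,[475,-178,140]),proj(cm,[475,-178,0]))
E
```

```text
t: 7.98
ee_pos: [474.9, -177.6, 183.4]
orientation: [3.13, 0.263, -0.001]
ft_force: [0.1, 0.7, 0.2]
width: 87.6
grasp_force: 0.0
t 7.98 pos [ 474.9 -177.6  183.4] xyz [ 0.1  0.4 86.4] rot [ 0.0008  0.0005 -0.0025] |F| [0.1 0.7 0.2]
[322.52237895 227.06927457] [322.21698623 178.67387044]
```

View pics/w1.png

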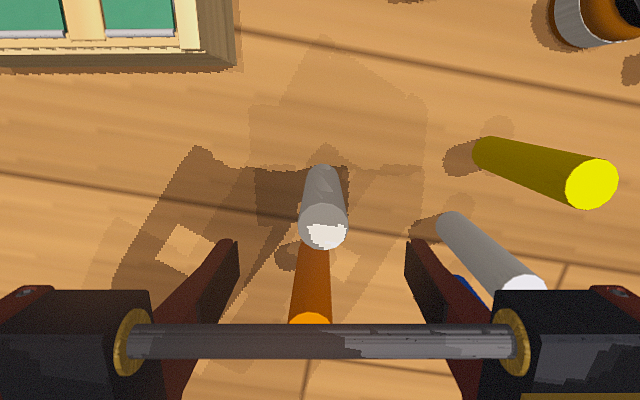

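The wrist view shows the post top at (323,226), against a predicted (322,227). I'll descend and grip.

```bash
python3 -m inch '[{"xyz":[0,0,25],"rot":[0,0,0]},{"xyz":[0,0,50],"rot":[0,0,0]},{"xyz":[0,0,70],"rot":[0,0,0]},{"xyz":[0,0,82],"rot":[0,0,0]},{"xyz":[0,0,86],"rot":[0,0,0]},{"xyz":[0,0,86],"rot":[0,0,0]}]'; python3 -m inch '[{"xyz":[0,0,0],"rot":[0,0,0]},{"xyz":[0,0,0],"rot":[0,0,0]},{"xyz":[0,0,0],"rot":[0,0,0]},{"xyz":[0,0,0],"rot":[0,0,0]},{"xyz":[0,0,0],"rot":[0,0,0]},{"xyz":[0,0,0],"rot":[0,0,0]},{"xyz":[0,0,0],"rot":[0,0,0]}]' 255;  python3 m.py mouth 5 -130
```

```text
t: 8.53
ee_pos: [475.4, -175.6, 96.9]
orientation: [3.13, 0.27, -0.002]
ft_force: [-0.5, -0.1, 0.8]
width: 87.9
grasp_force: 0.0
t: 9.12
ee_pos: [475.7, -176.9, 97.9]
orientation: [3.129, 0.268, 0.001]
ft_force: [0.2, -0.5, -0.4]
width: 45.0
grasp_force: 0.0
t 9.12 pos [ 475.7 -176.9   97.9] xyz [ 169.1 -261.7 -122.2] rot [0.0015 0.4364 0.0007] |F| [ 0.2 -0.5 -0.4]
```

```bash
python3 -m inch '[{"xyz":[0,0,0],"rot":[0,0,0]},{"xyz":[0,0,0],"rot":[0,0,0]},{"xyz":[0,0,0],"rot":[0,0,0]},{"xyz":[0,0,0],"rot":[0,0,0]},{"xyz":[0,0,0],"rot":[0,0,0]},{"xyz":[0,0,0],"rot":[0,0,0]}]' 255
```

```text
t: 9.62
ee_pos: [475.6, -176.8, 97.8]
orientation: [3.129, 0.268, 0.0]
ft_force: [0.2, -1.7, -1.2]
width: 33.9
grasp_force: 30.0
```

```bash
python3 -m inch '[{"xyz":[0,0,-8],"rot":[0,0,0]},{"xyz":[0,0,-24],"rot":[0,0,0]},{"xyz":[0,0,-44],"rot":[0,0,0]},{"xyz":[0,0,-68],"rot":[0,0,0]},{"xyz":[0,0,-92],"rot":[0,0,0]},{"xyz":[0,0,-116],"rot":[0,0,0]},{"xyz":[0,0,-132],"rot":[0,0,0]},{"xyz":[0,0,-140],"rot":[0,0,0]}]';  python3 m.py mouth 5 -130
```

```text
t: 10.28
ee_pos: [476.2, -176.8, 240.3]
orientation: [3.127, 0.268, 0.005]
ft_force: [1.5, 0.5, -3.4]
width: 33.3
grasp_force: 30.0
t 10.28 pos [ 476.2 -176.8  240.3] xyz [ 168.5 -261.9   20.2] rot [0.0028 0.4341 0.0012] |F| [ 1.5  0.5 -3.4]
```

```bash
python3 -m inch '[{"xyz":[8,-12,0],"rot":[0,0.02,0]},{"xyz":[24,-37,0],"rot":[0,0.06,0]},{"xyz":[42,-65,0],"rot":[0,0.1,0]},{"xyz":[60,-93,0],"rot":[0,0.15,0]},{"xyz":[78,-121,0],"rot":[0,0.2,0]},{"xyz":[96,-149,0],"rot":[0,0.25,0]},{"xyz":[114,-177,0],"rot":[0,0.3,0]},{"xyz":[132,-205,0],"rot":[0,0.35,0]},{"xyz":[150,-233,0],"rot":[0,0.4,0]},{"xyz":[162,-252,0],"rot":[0,0.42,0]},{"xyz":[168,-261,0],"rot":[0,0.436,0]},{"xyz":[168,-261,0],"rot":[0,0.436,0]}]';  python3 m.py mouth 5 -110
python3 - <<'E'
from workcell import ctrl
from h import *
a=ctrl.get_image("wrist");s=ctrl.get_image("scene")[130:330,190:510]
cv2.imwrite("pics/s2.png",np.hstack([cv2.resize(a,(400,250)),cv2.resize(s,(400,250),interpolation=cv2.INTER_CUBIC)])[:,:,::-1])
E
```

```text
t: 11.28
ee_pos: [595.4, 111.7, 235.4]
orientation: [-3.021, -0.263, -0.665]
ft_force: [-0.7, -0.2, -3.3]
width: 33.8
grasp_force: 30.0
t 11.28 pos [595.4 111.7 235.4] xyz [-4.6  2.3 35.1] rot [-0.001   0.0032  0.0032] |F| [-0.7 -0.2 -3.3]
```

View pics/s2.png

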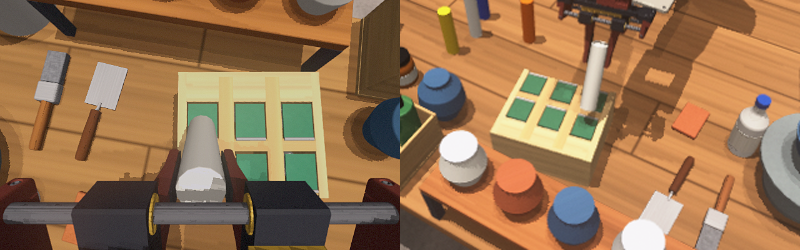

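The post is aligned with the tool axis, and pocket 5's flap is ahead of it. I'll insert slowly.

```bash
python3 -m inch '[{"xyz":[-1,1,8],"rot":[0,0,0]},{"xyz":[-3,2,20],"rot":[0,0,0]},{"xyz":[-3,2,30],"rot":[0,0.002,0.002]},{"xyz":[-3,2,35],"rot":[0,0.002,0.002]},{"xyz":[-3,2,35],"rot":[0,0.002,0.002]},{"xyz":[-3,2,35],"rot":[0,0.002,0.002]}]'; python3 m.py mouth 5 -85; python3 -m inch '[{"xyz":[0,0,4],"rot":[0,0,0]},{"xyz":[0,0,8],"rot":[0,0,0]},{"xyz":[0,0,12],"rot":[0,0,0]},{"xyz":[0,0,15],"rot":[0,0,0]},{"xyz":[0,0,18],"rot":[0,0,0]},{"xyz":[0,0,21],"rot":[0,0,0]},{"xyz":[0,0,24],"rot":[0,0,0]},{"xyz":[0,0,24],"rot":[0,0,0]}]'; python3 m.py mouth 5 -10
```

```text
t: 11.88
ee_pos: [608.9, 108.7, 203.9]
orientation: [-3.022, -0.255, -0.671]
ft_force: [0.2, 0.4, -3.4]
width: 33.6
grasp_force: 30.0
t 11.88 pos [608.9 108.7 203.9] xyz [-3. -3. 26.] rot [ 0.0013 -0.0002 -0.0016] |F| [ 0.2  0.4 -3.4]
t: 12.55
ee_pos: [619.2, 110.9, 182.2]
orientation: [-3.021, -0.256, -0.672]
ft_force: [1.3, 0.3, -3.0]
width: 33.6
grasp_force: 30.0
t 12.55 pos [619.2 110.9 182.2] xyz [-3.5 -2.7 76.9] rot [ 0.001  -0.0012 -0.0009] |F| [ 1.3  0.3 -3. ]
```

```bash
python3 -m inch '[{"xyz":[-1,-1,4],"rot":[0,0,0]},{"xyz":[-2,-2,9],"rot":[0,0,0]},{"xyz":[-2,-2,14],"rot":[0,0,0]},{"xyz":[-2,-2,19],"rot":[0,0,0]},{"xyz":[-2,-2,24],"rot":[0,0,0]},{"xyz":[-2,-2,29],"rot":[0,0,0]},{"xyz":[-2,-2,34],"rot":[0,0,0]},{"xyz":[-2,-2,34],"rot":[0,0,0]}]'; python3 m.py mouth 5 -10
```

```text
t: 13.22
ee_pos: [631.0, 114.9, 149.8]
orientation: [-3.021, -0.256, -0.671]
ft_force: [0.8, 0.5, -2.5]
width: 33.6
grasp_force: 30.0
t 13.22 pos [631.  114.9 149.8] xyz [-0.8 -0.7 42.4] rot [ 0.0011  0.0001 -0.0009] |F| [ 0.8  0.5 -2.5]
```

```bash
python3 -m inch '[{"xyz":[0,0,5],"rot":[0,0,0]},{"xyz":[0,0,10],"rot":[0,0,0]},{"xyz":[0,0,15],"rot":[0,0,0]},{"xyz":[0,0,20],"rot":[0,0,0]},{"xyz":[0,0,25],"rot":[0,0,0]},{"xyz":[0,0,30],"rot":[0,0,0]},{"xyz":[0,0,33],"rot":[0,0,0]},{"xyz":[0,0,36],"rot":[0,0,0]},{"xyz":[0,0,36],"rot":[0,0,0]}]'; python3 m.py mouth 5 -10
```

```text
t: 13.97
ee_pos: [646.1, 117.5, 117.7]
orientation: [-3.021, -0.256, -0.672]
ft_force: [0.9, -0.1, -3.1]
width: 33.5
grasp_force: 30.0
t 13.97 pos [646.1 117.5 117.7] xyz [-1.2 -0.7  6.8] rot [ 0.001  -0.0006 -0.0009] |F| [ 0.9 -0.1 -3.1]
```

```bash
python3 -m inch '[{"xyz":[0,0,2],"rot":[0,0,0]},{"xyz":[0,0,4],"rot":[0,0,0]},{"xyz":[0,0,6],"rot":[0,0,0]},{"xyz":[0,0,7],"rot":[0,0,0]},{"xyz":[0,0,7],"rot":[0,0,0]}]'; python3 m.py mouth 5 -7
```

```text
t: 14.38
ee_pos: [649.1, 118.0, 111.9]
orientation: [-3.021, -0.256, -0.672]
ft_force: [0.0, 0.5, -2.8]
width: 33.7
grasp_force: 30.0
t 14.38 pos [649.1 118.  111.9] xyz [-1.4 -0.7  3.3] rot [ 0.001  -0.0011 -0.0009] |F| [ 0.   0.5 -2.8]
```

```bash
python3 -m inch '[{"xyz":[0,0,1],"rot":[0,0,0]},{"xyz":[0,0,2],"rot":[0,0,0]},{"xyz":[0,0,2],"rot":[0,0,0]}]'; python3 -m inch '[{"xyz":[0,0,0],"rot":[0,0,0]},{"xyz":[0,0,0],"rot":[0,0,0]},{"xyz":[0,0,0],"rot":[0,0,0]},{"xyz":[0,0,0],"rot":[0,0,0]},{"xyz":[0,0,0],"rot":[0,0,0]}]' 100; python3 -m inch '[{"xyz":[0,0,-10],"rot":[0,0,0]},{"xyz":[0,0,-30],"rot":[0,0,0]},{"xyz":[0,0,-60],"rot":[0,0,0]},{"xyz":[0,0,-95],"rot":[0,0,0]},{"xyz":[0,0,-120],"rot":[0,0,0]}]'; python3 m.py down 447.7 -324 185
python3 - <<'E'
from workcell import ctrl
from h import *
from rel import mouth,ax
a=ctrl.get_image("top");s=ctrl.get_image("scene")
c=ctrl.camera_model("scene");ct=ctrl.camera_model("top")
print('top pred scene',proj(c,mouth(5,-50)),'top',proj(ct,mouth(5,-50)))
cv2.imwrite("pics/s3.png",np.hstack([cv2.resize(a[120:220,250:410],(400,250),interpolation=cv2.INTER_CUBIC),cv2.resize(s[170:270,240:400],(400,250),interpolation=cv2.INTER_CUBIC)])[:,:,::-1])
E
```

```text
t: 14.63
ee_pos: [649.9, 118.1, 110.2]
orientation: [-3.021, -0.256, -0.672]
ft_force: [0.7, 0.4, -1.4]
width: 33.7
grasp_force: 30.0
t: 15.05
ee_pos: [650.1, 118.2, 110.5]
orientation: [-3.021, -0.256, -0.673]
ft_force: [0.5, -0.7, 0.1]
width: 53.3
grasp_force: 0.0
t: 15.47
ee_pos: [598.9, 109.5, 221.4]
orientation: [-3.02, -0.256, -0.674]
ft_force: [0.4, 0.1, 0.2]
width: 53.4
grasp_force: 0.0
t 15.47 pos [598.9 109.5 221.4] xyz [-216.5  401.9  -61.2] rot [ 0.0008 -0.4392 -0.0011] |F| [0.4 0.1 0.2]
top pred scene [340.13054063 213.60738191] top [284.78514289 173.28695656]
```

View pics/s3.png

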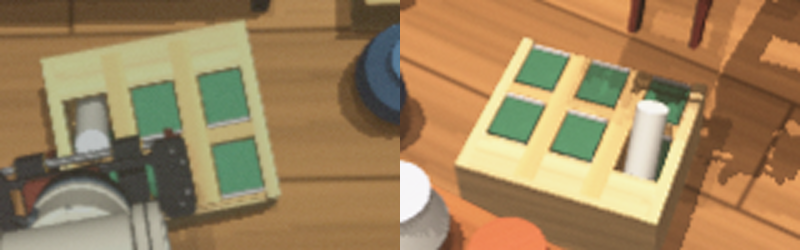

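Post A is home: its top at scene (341,213) matches the predicted (340,214). Now post B.

```bash
python3 -m inch '[{"xyz":[-18,33,-5],"rot":[0,-0.04,0]},{"xyz":[-36,66,-10],"rot":[0,-0.08,0]},{"xyz":[-54,100,-15],"rot":[0,-0.12,0]},{"xyz":[-72,133,-20],"rot":[0,-0.16,0]},{"xyz":[-90,167,-25],"rot":[0,-0.2,0]},{"xyz":[-108,200,-30],"rot":[0,-0.24,0]},{"xyz":[-126,234,-35],"rot":[0,-0.28,0]},{"xyz":[-144,267,-40],"rot":[0,-0.32,0]},{"xyz":[-162,301,-45],"rot":[0,-0.36,0]},{"xyz":[-180,334,-50],"rot":[0,-0.4,0]},{"xyz":[-198,368,-55],"rot":[0,-0.438,0]},{"xyz":[-216,401,-61],"rot":[0,-0.438,0]}]' 0; python3 -m inch '[{"xyz":[0,0,0],"rot":[0,0,0]},{"xyz":[0,0,0],"rot":[0,0,0]}]'; python3 m.py down 447.7 -324 97
python3 - <<'E'
from workcell import ctrl
from h import *
cm=ctrl.camera_model("wrist");im=ctrl.get_image("wrist");g=im.astype(int)
m=(im.min(2)>190)&(im.max(2)-im.min(2)<25)
for c,s in blobs(m,200): print(c,s,cast(cm,*c,140))
print(proj(cm,[447.7,-324,140]))
E
```

```text
t: 16.57
ee_pos: [448.8, -324.7, 182.0]
orientation: [3.13, 0.266, -0.003]
ft_force: [1.0, 0.1, -0.2]
width: 87.8
grasp_force: 0.0
t: 16.73
ee_pos: [447.9, -324.2, 181.8]
orientation: [-3.13, -0.26, 0.001]
ft_force: [-0.5, 0.1, 0.1]
width: 88.2
grasp_force: 0.0
t 16.73 pos [ 447.9 -324.2  181.8] xyz [-0.1 -0.2 84.8] rot [-0.0005  0.0007 -0.0048] |F| [-0.5  0.1  0.1]
[326.50388601 236.40673575] [307 224  40  27 772] [ 442.67062534 -328.06554086  140.        ]
[321.62671719 228.33578635]
```

```bash
python3 -m inch '[{"xyz":[0,0,25],"rot":[0,0,0]},{"xyz":[0,0,50],"rot":[0,0,0]},{"xyz":[0,0,70],"rot":[0,0,0]},{"xyz":[0,0,81],"rot":[0,0,0]},{"xyz":[0,0,85],"rot":[0,0,0]},{"xyz":[0,0,85],"rot":[0,0,0]}]'; python3 -m inch '[{"xyz":[0,0,0],"rot":[0,0,0]},{"xyz":[0,0,0],"rot":[0,0,0]},{"xyz":[0,0,0],"rot":[0,0,0]},{"xyz":[0,0,0],"rot":[0,0,0]},{"xyz":[0,0,0],"rot":[0,0,0]},{"xyz":[0,0,0],"rot":[0,0,0]},{"xyz":[0,0,0],"rot":[0,0,0]},{"xyz":[0,0,0],"rot":[0,0,0]},{"xyz":[0,0,0],"rot":[0,0,0]},{"xyz":[0,0,0],"rot":[0,0,0]},{"xyz":[0,0,0],"rot":[0,0,0]},{"xyz":[0,0,0],"rot":[0,0,0]}]' 255
```

```text
t: 17.28
ee_pos: [448.9, -321.8, 97.2]
orientation: [-3.13, -0.267, 0.002]
ft_force: [-0.9, -0.2, 0.2]
width: 87.9
grasp_force: 0.0
t: 18.28
ee_pos: [448.9, -323.0, 97.8]
orientation: [3.13, 0.265, 0.0]
ft_force: [0.2, -0.8, 0.2]
width: 33.5
grasp_force: 30.0
```

```bash
python3 -m inch '[{"xyz":[0,0,-8],"rot":[0,0,0]},{"xyz":[0,0,-24],"rot":[0,0,0]},{"xyz":[0,0,-44],"rot":[0,0,0]},{"xyz":[0,0,-68],"rot":[0,0,0]},{"xyz":[0,0,-92],"rot":[0,0,0]},{"xyz":[0,0,-116],"rot":[0,0,0]},{"xyz":[0,0,-140],"rot":[0,0,0]},{"xyz":[0,0,-160],"rot":[0,0,0]},{"xyz":[0,0,-168],"rot":[0,0,0]},{"xyz":[0,0,-168],"rot":[0,0,0]}]';  python3 m.py mouth 1 -130
```

```text
t: 19.12
ee_pos: [449.6, -323.4, 267.9]
orientation: [3.127, 0.265, 0.005]
ft_force: [0.2, -0.6, -4.2]
width: 33.2
grasp_force: 30.0
t 19.12 pos [ 449.6 -323.4  267.9] xyz [ 143.3 -330.    47.4] rot [ 0.0034  0.4342 -0.0005] |F| [ 0.2 -0.6 -4.2]
```

```bash
python3 -m inch '[{"xyz":[6,-14,0],"rot":[0,0.02,0]},{"xyz":[18,-42,0],"rot":[0,0.06,0]},{"xyz":[32,-75,0],"rot":[0,0.1,0]},{"xyz":[47,-108,0],"rot":[0,0.15,0]},{"xyz":[61,-141,0],"rot":[0,0.2,0]},{"xyz":[76,-174,0],"rot":[0,0.25,0]},{"xyz":[90,-207,0],"rot":[0,0.3,0]},{"xyz":[104,-240,0],"rot":[0,0.35,0]},{"xyz":[119,-273,0],"rot":[0,0.4,0]},{"xyz":[132,-305,0],"rot":[0,0.42,0]},{"xyz":[140,-323,0],"rot":[0,0.436,0]},{"xyz":[143,-330,0],"rot":[0,0.436,0]}]'; python3 -m inch '[{"xyz":[0,0,0],"rot":[0,0,0]},{"xyz":[0,0,0],"rot":[0,0,0]}]';  python3 m.py mouth 1 -110
python3 - <<'E'
from workcell import ctrl
from h import *
a=ctrl.get_image("wrist");s=ctrl.get_image("scene")[130:330,190:510]
cv2.imwrite("pics/s4.png",np.hstack([cv2.resize(a,(400,250)),cv2.resize(s,(400,250),interpolation=cv2.INTER_CUBIC)])[:,:,::-1])
E
```

```text
t: 20.12
ee_pos: [532.0, 29.7, 263.1]
orientation: [-3.02, -0.26, -0.664]
ft_force: [-0.3, -0.0, -3.3]
width: 33.5
grasp_force: 30.0
t: 20.28
ee_pos: [532.8, 27.3, 263.9]
orientation: [-3.022, -0.258, -0.664]
ft_force: [-1.0, 0.6, -2.7]
width: 33.6
grasp_force: 30.0
t 20.28 pos [532.8  27.3 263.9] xyz [-16.3   1.9  61. ] rot [-0.0004  0.0039  0.0002] |F| [-1.   0.6 -2.7]
```

View pics/s4.png

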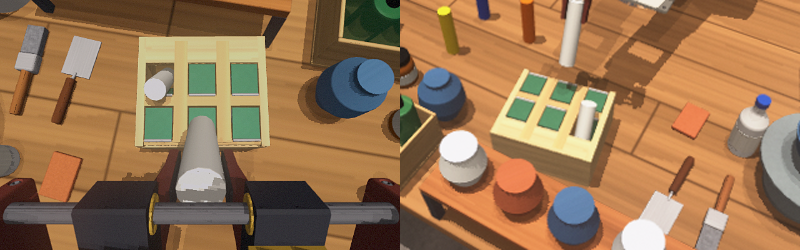

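Post A sits in pocket 5, and post B is lined up with the middle front pocket (wrist view, about (203,125)).

```bash
python3 -m inch '[{"xyz":[-4,0,8],"rot":[0,0,0]},{"xyz":[-9,1,24],"rot":[0,0.002,0]},{"xyz":[-14,2,40],"rot":[0,0.004,0]},{"xyz":[-15,2,52],"rot":[0,0.004,0]},{"xyz":[-15,2,60],"rot":[0,0.004,0]},{"xyz":[-15,2,60],"rot":[0,0.004,0]},{"xyz":[-15,2,60],"rot":[0,0.004,0]}]'; python3 m.py mouth 1 -85
```

```text
t: 20.97
ee_pos: [546.1, 26.0, 204.4]
orientation: [-3.021, -0.255, -0.674]
ft_force: [0.6, -0.4, -3.2]
width: 33.8
grasp_force: 30.0
t 20.97 pos [546.1  26.  204.4] xyz [-3.2 -1.7 26.6] rot [ 0.0012 -0.0023 -0.0017] |F| [ 0.6 -0.4 -3.2]
```

```bash
python3 -m inch '[{"xyz":[-1,-1,4],"rot":[0,0,0]},{"xyz":[-2,-1,8],"rot":[0,-0.002,0]},{"xyz":[-2,-1,12],"rot":[0,-0.002,0]},{"xyz":[-2,-1,15],"rot":[0,-0.002,0]},{"xyz":[-2,-1,18],"rot":[0,-0.002,0]},{"xyz":[-2,-1,21],"rot":[0,-0.002,0]},{"xyz":[-2,-1,25],"rot":[0,-0.002,0]},{"xyz":[-2,-1,25],"rot":[0,-0.002,0]}]'; python3 m.py mouth 1 -45
```

```text
t: 21.63
ee_pos: [555.0, 28.9, 180.9]
orientation: [-3.021, -0.256, -0.672]
ft_force: [0.4, -1.0, -2.1]
width: 34.2
grasp_force: 30.0
t 21.63 pos [555.   28.9 180.9] xyz [-1.6 -0.4 41.3] rot [ 0.0011 -0.0011 -0.0009] |F| [ 0.4 -1.  -2.1]
```

```bash
python3 -m inch '[{"xyz":[0,0,5],"rot":[0,0,0]},{"xyz":[0,0,10],"rot":[0,0,0]},{"xyz":[0,0,15],"rot":[0,0,0]},{"xyz":[0,0,20],"rot":[0,0,0]},{"xyz":[0,0,25],"rot":[0,0,0]},{"xyz":[0,0,30],"rot":[0,0,0]},{"xyz":[0,0,35],"rot":[0,0,0]},{"xyz":[0,0,35],"rot":[0,0,0]}]'; python3 m.py mouth 1 -10
```

```text
t: 22.3
ee_pos: [569.3, 31.4, 148.6]
orientation: [-3.021, -0.256, -0.671]
ft_force: [0.0, 0.0, -3.3]
width: 33.6
grasp_force: 30.0
t 22.3 pos [569.3  31.4 148.6] xyz [-1.  -0.3 41. ] rot [ 0.0008  0.     -0.001 ] |F| [ 0.   0.  -3.3]
```

```bash
python3 -m inch '[{"xyz":[0,0,5],"rot":[0,0,0]},{"xyz":[0,0,10],"rot":[0,0,0]},{"xyz":[0,0,15],"rot":[0,0,0]},{"xyz":[0,0,20],"rot":[0,0,0]},{"xyz":[0,0,25],"rot":[0,0,0]},{"xyz":[0,0,30],"rot":[0,0,0]},{"xyz":[0,0,33],"rot":[0,0,0]},{"xyz":[0,0,36],"rot":[0,0,0]},{"xyz":[0,0,36],"rot":[0,0,0]}]'; python3 m.py mouth 1 -10
```

```text
t: 23.05
ee_pos: [584.5, 34.0, 116.5]
orientation: [-3.021, -0.256, -0.672]
ft_force: [0.3, -0.4, -3.2]
width: 33.9
grasp_force: 30.0
t 23.05 pos [584.5  34.  116.5] xyz [-1.4 -0.4  5.4] rot [ 0.001  -0.0006 -0.001 ] |F| [ 0.3 -0.4 -3.2]
```

```bash
python3 -m inch '[{"xyz":[0,0,2],"rot":[0,0,0]},{"xyz":[0,0,4],"rot":[0,0,0]},{"xyz":[0,0,6],"rot":[0,0,0]},{"xyz":[0,0,7],"rot":[0,0,0]},{"xyz":[0,0,7],"rot":[0,0,0]}]'; python3 m.py mouth 1 -7
```

```text
t: 23.47
ee_pos: [587.4, 34.4, 110.6]
orientation: [-3.021, -0.256, -0.672]
ft_force: [1.1, 0.9, -3.1]
width: 33.4
grasp_force: 30.0
t 23.47 pos [587.4  34.4 110.6] xyz [-1.6 -0.4  1.8] rot [ 0.001  -0.0011 -0.0009] |F| [ 1.1  0.9 -3.1]
```

```bash
python3 -m inch '[{"xyz":[0,0,0.5],"rot":[0,0,0]},{"xyz":[0,0,1],"rot":[0,0,0]},{"xyz":[0,0,1],"rot":[0,0,0]}]'; python3 -m inch '[{"xyz":[0,0,0],"rot":[0,0,0]},{"xyz":[0,0,0],"rot":[0,0,0]},{"xyz":[0,0,0],"rot":[0,0,0]},{"xyz":[0,0,0],"rot":[0,0,0]},{"xyz":[0,0,0],"rot":[0,0,0]}]' 100; python3 -m inch '[{"xyz":[0,0,-10],"rot":[0,0,0]},{"xyz":[0,0,-30],"rot":[0,0,0]},{"xyz":[0,0,-60],"rot":[0,0,0]},{"xyz":[0,0,-95],"rot":[0,0,0]},{"xyz":[0,0,-130],"rot":[0,0,0]},{"xyz":[0,0,-160],"rot":[0,0,0]},{"xyz":[0,0,-160],"rot":[0,0,0]},{"xyz":[0,0,-160],"rot":[0,0,0]}]'
python3 - <<'E'
from workcell import ctrl
from h import *
from rel import mouth
s=ctrl.get_image("scene");c=ctrl.camera_model("scene")
for i in(1,5): print((proj(c,mouth(i,-50))-[220,160])*4, (proj(c,mouth(i,-60))-[220,160])*4)
cv2.imwrite("pics/s5.png",cv2.resize(s[160:300,220:400],None,fx=4,fy=4,interpolation=cv2.INTER_CUBIC)[:,:,::-1])
E
```

```text
t: 23.72
ee_pos: [587.8, 34.5, 109.9]
orientation: [-3.021, -0.256, -0.673]
ft_force: [1.7, 1.2, -2.5]
width: 33.7
grasp_force: 30.0
t: 24.13
ee_pos: [588.0, 34.5, 110.1]
orientation: [-3.021, -0.256, -0.673]
ft_force: [1.2, -0.1, 0.1]
width: 53.6
grasp_force: 0.0
t: 24.8
ee_pos: [521.3, 22.9, 257.2]
orientation: [-3.02, -0.256, -0.68]
ft_force: [-0.3, -0.1, 0.0]
width: 53.0
grasp_force: 0.0
[412.84001141 104.91059957] [414.98896811  91.49710949]
[480.52216252 214.42952764] [483.10774703 200.63343557]
```

View pics/s5.png

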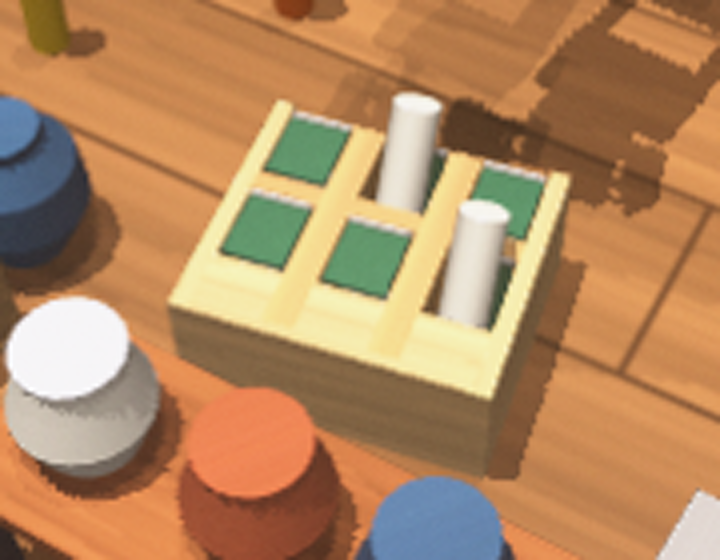

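Both post tops, at crop (415,105) and (483,212), match the predicted home positions (413,105) and (481,214). The gripper is clear, so I'm handing in.

```bash
python3 -c "
from workcell import ctrl;print(ctrl.close_job())"
```

```text
the job is handed in; nothing more can be done
None
```

Both long posts are home and released in the two empty pockets, `mouth1` and `mouth5`; the job was handed in at about 25 s, with no verdict returned.

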